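# Fire the spring impact tester at a printed cube

## Robot

A 6-joint arm with a two-finger parallel gripper is mounted at the origin on a cart in front of the work surface, level with it; the furniture and walls round the work are solid. World frame = base frame: x ahead of the robot, y to its left, z up, the work surface at z = 0. Lengths are in m, angles in degrees, forces in N, time in s.
With the tool pointing down it reaches from about 0.3 to 0.75 m from the base axis. Payload 8.5 kg.
Tool frame: the origin (TCP) lies on the mounting face of the last link; the fingertips stand 173 mm ahead of it and the grasp point (between the pads) lies 155 mm ahead of it (env.tips_ahead is the distance from the TCP to the fingertips, in m); z points along the fingers, x is the direction in which the jaws open and shut, and the axes are right-handed (so a half turn about z gives the same grasp; the last joint's range is limited). The gripper opens to 85 mm and grips with 20 to 120 N. Pads are 22 mm wide; open, the fingers measure 114 mm over their backs; the gripper's body (76 mm by 85 mm) begins 54 mm behind the grasp point. The pads swing forward as they close: fully open they stand 13 mm farther back than shut.
Start: joints at [-79.716, 21.807, 74.336, -0, 83.858, -12.336], TCP at [0.212, -0.508, 0.405] pointing down, gripper open.
Joint ranges: [-178.18, 178.18], [-50.72, 133.34], [12.68, 142.11], [-81.47, 261.47], [9.98, 163.14], [-165.26, 165.26]. Speed limits (degrees/s): [136.94, 136.94, 180, 180, 180, 180].

## Interface

Orientations are given as a 3x3 rotation matrix whose columns are the frame's x, y, z axes.
In Python, from rig import env gives the robot as it stands. The module is installed in compiled form; this text tells all that it offers.
- The arm moves only by the tool step_arm, never from a script. Its argument "increments" is a list of rows, each an object of numbers: "x", "y", "z": the shift along the tool's x, y, z in cm; "wx", "wy", "wz": the turn, a rotation vector about the tool's x, y, z in rad; "gripper": the finger opening in cm, from 0 to 8.54. A call has 1 to 20 rows; each row shifts and turns the commanded pose from where the row before left it, along the tool's axes as they then stand; what a row does not reach is not made up. A row lasts 1/10 s, in which the tool goes at most 50 mm and 8.59 degrees, less where a joint would pass 70% of its speed; a pose out of reach is approached as far as the arm can. A call with a gripper value outside its range is refused whole. The fingers move at their own pace and stop on an object; "newtons" is the grip in N (left out, the last holds). Time passes only in rows, so rows that do not move let the fingers close. It gives the time, the measured TCP pose, the force and the opening at its end, in the units of the state.
- env.observe(): the state, without advancing time (a new reading comes with each control period).
- env.get_image(name): name is "scene" or "side" or "wrist"; returns a dict with "color" (400x640x3 uint8, blue, green, red), "camera_matrix" (3x3 intrinsics, pixels), "rvec" (rotation vector, rad) and "tvec" (3), from world to camera coordinates, as OpenCV has them. Camera axes: x right, y down, z forward; pixel columns grow to the right and rows downward; lengths in m; the calibration is good to about 2 mm. The wrist camera is an equidistant fisheye: a pixel r from the principal point sees the ray r / f radians off the axis. A picture is of the moment at which its call begins. There is no depth.
- env.close_job(): hands the job in, once; it reports no verdict.
The state is a dict: "time_s": time; "q": joint angles; "qvel": joint speeds; "joint_efforts": joint torques, N m; "position": TCP position; "tool_rot": TCP orientation; "ft_force": force on the tool from outside, world axes, zero at the start; "wrist_torque": the same for the moment, N m; "grip_width": finger opening in m.
Only numpy, scipy, OpenCV 4.12 (cv2) and the standard library are available. Lean on these libraries where they do the work, as an engineer would, in place of code of your own. Each camera call takes 0.05 s, during which the arm holds its last target. There are 200 camera calls.

## Task

Test the red printed cube on the blue spring impact tester: first lay it flat in the nest between striker and brass anvil and let go of it; then draw the striker back by its red peg until the sear catches, and let go so that it stays cocked. The catch point is set differently every time, so feel for it and stop there: the rubber buffer close behind it must not be pressed hard. Then press the yellow trip bar to fire the shot, which drives the anvil along through the cube; do not push the anvil by hand, and leave the other things on the desk alone.

Things in the scene. Friction and masses are not known exactly. Their poses are not given: they have to be found in the camera images.
- tester: blue base plate (282 x 116 x 10 mm) of the impact tester, fixed. Origin on the desk under the middle of the nest; +x = direction of the strike (towards the anvil), z up. Plate from x = -170 to 112, y = -68 to 48 mm. A grey bearing block (x = -52 to -20, y = -16 to 16 mm, top 62 mm above the desk) carries the striker, a 16 mm rod along x, axis 41 mm above the desk
- nest (a point): where the cube's centre belongs when loaded, 41 mm above the desk; axes as the tester's. The nest is a channel along x, floor 30 mm above the desk, 26 mm wide between two 6 mm guide walls with tops at 40 mm, so the cube's upper half stands clear and can be held there from its y sides. Along x it is open for 30 mm, from the striker's nose (16 mm wide) to the anvil
- cube_center (a point): centre of the red printed cube, 22 x 22 x 22 mm, about 20 g, lying flat and loose on the desk at the start; its axes are along its edges
- cube: the same red cube; origin at the centre of its underside, z up
- peg (a point): on the axis of the striker's upright red peg, 80 mm above the desk; moves with the striker. Axes as the tester's. The peg is 14 mm across from 49 to 90 mm above the desk, its 17 mm head reaches 102 mm. At rest it stands at tester x = -100 mm, y = 0, with 41 mm free between it and the bearing block and nothing behind or beside it above 50 mm. Draw it along tester -x
- striker (a joint): how far the striker is drawn back, m: 0 at rest, 0.080 at most, to -0.016 in overshoot. Its spring pulls forward with 260 N per m. The sear catches somewhere from 0.034 to 0.060, not known beforehand: 10 mm before the catch the pull rises by 3 to 6 N for 5 mm, falls back, and at the catch there is a click. A caught striker stays when the pull is taken away; one not caught follows forward
- buffer (a joint): how far the black rubber buffer is squeezed by the drawn striker, m: it is met 2 mm beyond the catch and pushes back with 2 N per mm. More than 8 N (4 mm) on it, on top of the spring's pull, counts as pressed hard
- trip (a point): on top of the yellow ribbed trip bar, 45 mm above the desk, at tester x = -44, y = -48 mm. The bar is 16 mm wide, 78 mm long along x and fixed to the sear: with the catch point it is set up to 16 mm fore or aft, so this point always lies on it, at least 24 mm from its ends. Pressed straight down 6 to 9 mm with about 4 to 9 N it frees the sear; it springs up again
- anvil (a joint): how far the brass anvil has been driven along the channel (+x), m: 0 at the start, at most 0.055; it slides against about 1 N and stays where it stops. A good shot drives it 12 mm or more. The block is 25 x 20 x 21 mm, its top 52 mm above the desk; at the start its face is 15 mm from the middle of the nest
- black_tape: bystander: roll of black tape, 53 mm wide, 19 mm high; leave alone
- orange_gear: bystander: orange printed gear, 31 mm wide; leave alone
- red_bracket: bystander: red printed corner bracket, 31 x 41 x 31 mm; leave alone
- blue_marker: bystander: white and blue marker pen, 121 mm long; leave alone
- orange_driver: bystander: small orange-handled screwdriver, 132 mm long; leave alone
Not all that is in view belongs to the job. Of the things shaped like the cube, the red one is meant.

How it is judged:
By the outcome, as a careful person would: the job done as asked, in the order asked, and still so for the second after the job is handed in, with the robot touching nothing.
It also fails if it takes over 72 s, if anything falls off the work surface, if the arm or the gripper's body presses on something with over 40 N, if the wrist force passes 120 N, or if a joint passes its speed limit or range.

## Working session

There is one attempt and no reset: what is moved stays moved. The work goes in short steps, Python scripts to look and compute and a tool call to move; the robot and the scene stay as the last step left them, time stands still between calls to the robot, and variables do not carry over. Pictures are saved under pics/ and viewed, about 8 in all and at most 12, crops included, and the job is handed in when it is done.

Besides the shell and the picture viewer there is one more tool, called after "Call:" as a command line: name --argument value ..., lists and objects as JSON in quotes. step_arm: Moves the arm, as the interface text tells. Its arguments: {"type":"object","properties":{"increments":{"type":"array"},"newtons":{"type":"number"}},"required":["increments"]}

```bash
mkdir -p pics; cat > h.py <<'E'
import numpy as np,cv2
from rig import env
def cam(n):
    d=env.get_image(n);R=cv2.Rodrigues(np.array(d["rvec"],float))[0];return d["color"],np.array(d["camera_matrix"]),R,np.array(d["tvec"],float).ravel()
def ray(c,n,uv):
    _,K,R,t=c;x=(uv[0]-K[0,2])/K[0,0];y=(uv[1]-K[1,2])/K[1,1]
    if n=="wrist":
        r=np.hypot(x,y);v=np.array([np.sin(r)*x/max(r,1e-9),np.sin(r)*y/max(r,1e-9),np.cos(r)])
    else: v=np.array([x,y,1.]);v/=np.linalg.norm(v)
    return -R.T@t,R.T@v
def onz(c,n,uv,z):
    o,d=ray(c,n,uv);return o+d*(z-o[2])/d[2]
def tri(r1,r2):
    (a,u),(b,v)=r1,r2;s=np.linalg.lstsq(np.c_[u,-v],b-a,rcond=None)[0];p,q=a+s[0]*u,b+s[1]*v
    return (p+q)/2,np.linalg.norm(p-q)
def proj(c,n,P):
    _,K,R,t=c;p=R@np.array(P)+t
    if n=="wrist":
        r=np.hypot(p[0],p[1]);th=np.arctan2(r,p[2]);p=np.array([p[0]/r*th,p[1]/r*th,1])
    p=p/p[2];return K[0,0]*p[0]+K[0,2],K[1,1]*p[1]+K[1,2]
E
python3 - <<'E'
from h import *
for n in("scene","side","wrist"):
    c=cam(n);cv2.imwrite(f"pics/{n}0.png",c[0]);print(n,c[1].round(1).tolist(),(-c[2].T@c[3]).round(3))
o=env.observe();print(o["tool_rot"],o["ft_force"],o["time_s"])
E
```

```text
scene [[372.9, 0.0, 311.7], [0.0, 372.9, 200.0], [0.0, 0.0, 1.0]] [0.062 0.607 0.751]
side [[424.3, 0.0, 312.8], [0.0, 424.3, 201.2], [0.0, 0.0, 1.0]] [0.571 1.308 0.589]
wrist [[309.7, 0.0, 324.0], [0.0, 309.7, 197.7], [0.0, 0.0, 1.0]] [ 0.286 -0.476  0.373]
[[ 3.84650578e-01 -9.23062240e-01 -1.86153788e-04]
 [-9.23061619e-01 -3.84650541e-01  1.09992637e-03]
 [-1.08690465e-03 -2.51255897e-04 -9.99999378e-01]] [0.38993248 0.04193687 0.11003821] 0.15
```

```bash
python3 -c "
import cv2,numpy as np
a=[cv2.imread(f'pics/{n}0.png') for n in('scene','side')]
cv2.imwrite('pics/both.png',cv2.resize(np.vstack(a),(480*1,600)))"
```

```text
(no output)
```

View pics/scene0.png

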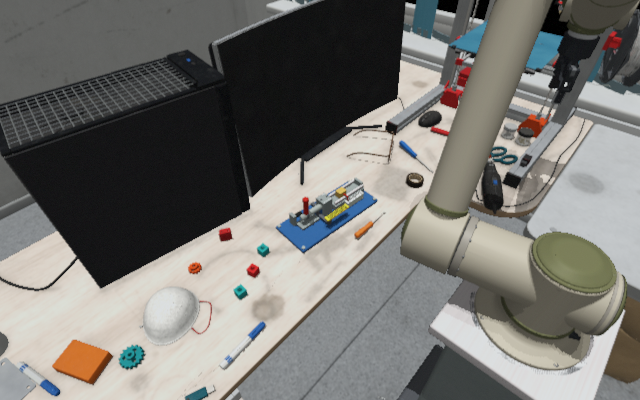

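View pics/side0.png

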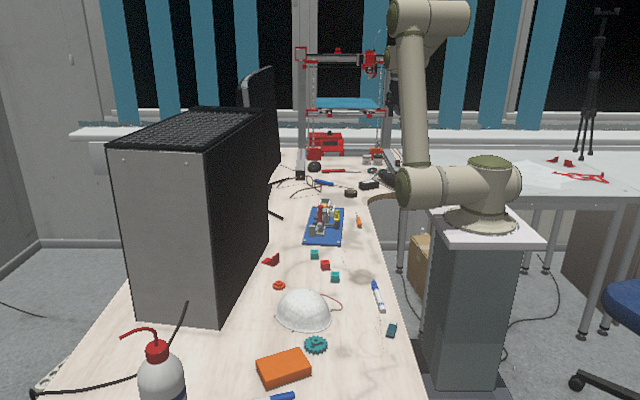

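The scene view shows the tester at about (327,215), with its peg at (306,205). The red candidates are (253,270), which looks like a cube, and (225,235), which looks like the bracket. The teal cubes at (263,250) and (241,292) are the wrong colour. In the side view the red cube is at (325,265) and the bracket at (271,260). I'll check with an enlarged crop and measure.

```bash
python3 - <<'E'
from h import *
C={n:cam(n) for n in("scene","side")}
B={"scene":(185,170,205,145),"side":(255,190,110,110)}
out=[]
for n,(x,y,w,h) in B.items():
    im=C[n][0];s=390/w if n=="scene" else 300/h
    out.append(cv2.resize(im[y:y+h,x:x+w],None,fx=s,fy=s,interpolation=cv2.INTER_CUBIC))
    hsv=cv2.cvtColor(im,cv2.COLOR_BGR2HSV)
    red=cv2.inRange(hsv,(0,150,60),(6,255,255))|cv2.inRange(hsv,(172,150,60),(180,255,255))
    for nm,m in(("red",red),("blue",cv2.inRange(hsv,(102,120,50),(118,255,255))),("yel",cv2.inRange(hsv,(24,120,80),(35,255,255)))):
        for c in cv2.findContours(m,cv2.RETR_EXTERNAL,cv2.CHAIN_APPROX_NONE)[0]:
            a=cv2.contourArea(c);bx=cv2.boundingRect(c)
            if a>12 and x<=bx[0]<=x+w and y<=bx[1]<=y+h:
                M=cv2.moments(c);print(n,nm,a,bx,round(M["m10"]/a,1),round(M["m01"]/a,1), cv2.boxPoints(cv2.minAreaRect(c)).round(0).tolist() if nm=="blue" else cv2.approxPolyDP(c,1.5,True).reshape(-1,2).tolist())
H=max(o.shape[0] for o in out)
out=[cv2.copyMakeBorder(o,0,H-o.shape[0],0,0,cv2.BORDER_CONSTANT) for o in out]
cv2.imwrite("pics/crop.png",np.hstack(out))
E
```

```text
scene red 88.5 (247, 264, 12, 13) 252.8 270.1 [[251, 264], [247, 270], [249, 274], [254, 276], [258, 272], [258, 267]]
scene red 96.0 (220, 228, 12, 13) 225.1 234.1 [[229, 228], [220, 230], [221, 240], [231, 237]]
scene red 50.5 (303, 197, 5, 18) 305.4 205.1 [[305, 197], [303, 201], [304, 213], [306, 214], [307, 198]]
scene blue 1388.0 (277, 191, 100, 61) 321.8 225.8 [[276.0, 227.0], [356.0, 171.0], [377.0, 201.0], [297.0, 257.0]]
scene yel 116.0 (325, 204, 24, 18) 336.0 212.0 [[348, 206], [346, 204], [342, 205], [325, 216], [328, 221]]
side red 19.0 (273, 283, 12, 7) 278.1 286.5 [[273, 284], [275, 285], [273, 286], [274, 288], [279, 289], [284, 286], [284, 284], [279, 288], [276, 285], [281, 285], [282, 283]]
side red 18.0 (321, 260, 9, 7) 324.5 262.0 [[321, 261], [322, 264], [328, 263], [329, 266], [327, 260]]
side red 19.5 (262, 258, 11, 8) 266.0 260.3 [[262, 261], [272, 265], [266, 262], [271, 259], [269, 258]]
side blue 434.5 (303, 207, 41, 38) 325.2 232.1 [[303.0, 242.0], [306.0, 205.0], [344.0, 208.0], [340.0, 245.0]]
side yel 26.5 (334, 210, 5, 10) 336.4 215.0 [[336, 210], [334, 219], [338, 219], [338, 211]]
```

View pics/crop.png

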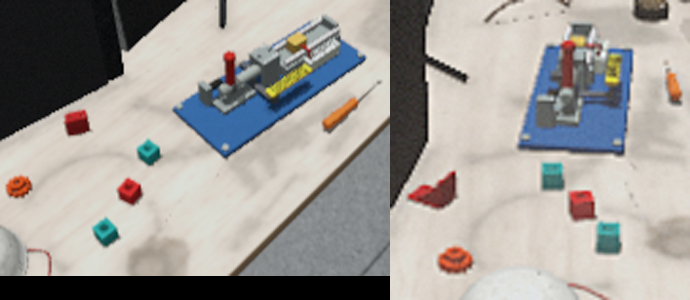

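The crop confirms it. The red cube with a flat top is at scene (253,270) / side (325,265). (225,235) is the open L-shaped bracket, and the teal cubes are the wrong colour.

```bash
python3 - <<'E'
from h import *
S=cam("scene");D=cam("side")
T=lambda a,b:print(*[x.round(4) for x in tri(ray(S,"scene",a),ray(D,"side",b))])
T((252.8,270.1),(325,265.3)); print("cube z.012",onz(S,"scene",(252.8,270.1),.013),onz(D,"side",(325,265.3),.013))
T((305.4,198),(319.9,206)); 
P=[onz(S,"scene",p,.01) for p in((277,228),(303.3,252.5),(377.4,200))]
for p in P: print("plate",p.round(4))
for p in((302.3,244.6),(341.9,245.7),(344.5,209.4)): print("side",onz(D,"side",p,.01).round(4))
print("lens",np.linalg.norm(P[0]-P[1]),np.linalg.norm(P[2]-P[1]))
T((303.3,252.5),(341.9,245.7));T((377.4,200),(344.5,209.4));T((277,228),(302.3,244.6))
E
```

```text
[0.5337 0.3224 0.0091] 0.003
cube z.012 [0.53290539 0.32296533 0.013     ] [0.53299125 0.33106661 0.013     ]
[0.5454 0.1213 0.0972] 0.0042
plate [0.5898 0.1892 0.01  ]
plate [0.4809 0.2021 0.01  ]
plate [ 0.453  -0.0759  0.01  ]
side [0.5956 0.2094 0.01  ]
side [0.4806 0.2147 0.01  ]
side [ 0.4541 -0.0548  0.01  ]
lens 0.10972117667548656 0.2793408143304281
[0.4813 0.2009 0.0047] 0.0049
[ 0.4541 -0.0804  0.0017] 0.0064
[ 0.5972  0.1831 -0.0026] 0.0029
```

Call:
step_arm --increments '[{"wz": -0.134,"gripper": 5},{"wz": -0.134},{"wz": -0.134},{"wz": -0.134},{"wz": -0.134},{"wz": -0.134},{"wz": -0.134},{"wz": -0.134}]'

```text
invalid input at $.increments[0]: expected keys x, y, z, wx, wy, wz, gripper
```

```bash
python3 - <<'E'
from h import *
S=cam("scene")
for p in((248,212),(105,280),(200,236),(302,183)): print(onz(S,"scene",p,0).round(3))
E
```

```text
[0.702 0.196 0.   ]
[0.785 0.575 0.   ]
[0.73 0.34 0.  ]
[0.674 0.005 0.   ]
```

Call:
step_arm --increments '[{"x": 0,"y": 0,"z": 0,"wx": 0,"wy": 0,"wz": -0.134,"gripper": 5},{"x": 0,"y": 0,"z": 0,"wx": 0,"wy": 0,"wz": -0.134,"gripper": 5},{"x": 0,"y": 0,"z": 0,"wx": 0,"wy": 0,"wz": -0.134,"gripper": 5},{"x": 0,"y": 0,"z": 0,"wx": 0,"wy": 0,"wz": -0.134,"gripper": 5},{"x": 0,"y": 0,"z": 0,"wx": 0,"wy": 0,"wz": -0.134,"gripper": 5},{"x": 0,"y": 0,"z": 0,"wx": 0,"wy": 0,"wz": -0.134,"gripper": 5},{"x": 0,"y": 0,"z": 0,"wx": 0,"wy": 0,"wz": -0.134,"gripper": 5},{"x": 0,"y": 0,"z": 0,"wx": 0,"wy": 0,"wz": -0.134,"gripper": 5}]'

```text
time_s: 1.2
position: [0.2115, -0.5077, 0.4047]
tool_rot: [[0.995, -0.098, 0.0], [-0.098, -0.995, 0.0], [0.0, -0.0, -1.0]]
ft_force: [-0.0, -1.1, 0.6]
grip_width: 0.0498
```

Call:
step_arm --increments '[{"x": 1.2,"y": -3.95,"z": 0.1,"wx": 0,"wy": 0,"wz": 0,"gripper": 5},{"x": 1.2,"y": -3.95,"z": 0.1,"wx": 0,"wy": 0,"wz": 0,"gripper": 5},{"x": 1.2,"y": -3.95,"z": 0.1,"wx": 0,"wy": 0,"wz": 0,"gripper": 5},{"x": 1.2,"y": -3.95,"z": 0.1,"wx": 0,"wy": 0,"wz": 0,"gripper": 5},{"x": 1.2,"y": -3.95,"z": 0.1,"wx": 0,"wy": 0,"wz": 0,"gripper": 5},{"x": 1.2,"y": -3.95,"z": 0.1,"wx": 0,"wy": 0,"wz": 0,"gripper": 5},{"x": 1.2,"y": -3.95,"z": 0.1,"wx": 0,"wy": 0,"wz": 0,"gripper": 5},{"x": 1.2,"y": -3.95,"z": 0.1,"wx": 0,"wy": 0,"wz": 0,"gripper": 5},{"x": 1.2,"y": -3.95,"z": 0.1,"wx": 0,"wy": 0,"wz": 0,"gripper": 5},{"x": 1.2,"y": -3.95,"z": 0.1,"wx": 0,"wy": 0,"wz": 0,"gripper": 5},{"x": 1.2,"y": -3.95,"z": 0.1,"wx": 0,"wy": 0,"wz": 0,"gripper": 5},{"x": 1.2,"y": -3.95,"z": 0.1,"wx": 0,"wy": 0,"wz": 0,"gripper": 5},{"x": 1.2,"y": -3.95,"z": 0.1,"wx": 0,"wy": 0,"wz": 0,"gripper": 5},{"x": 1.2,"y": -3.95,"z": 0.1,"wx": 0,"wy": 0,"wz": 0,"gripper": 5},{"x": 1.2,"y": -3.95,"z": 0.1,"wx": 0,"wy": 0,"wz": 0,"gripper": 5},{"x": 1.2,"y": -3.95,"z": 0.1,"wx": 0,"wy": 0,"wz": 0,"gripper": 5},{"x": 1.2,"y": -3.95,"z": 0.1,"wx": 0,"wy": 0,"wz": 0,"gripper": 5},{"x": 1.2,"y": -3.95,"z": 0.1,"wx": 0,"wy": 0,"wz": 0,"gripper": 5},{"x": 1.2,"y": -3.95,"z": 0.1,"wx": 0,"wy": 0,"wz": 0,"gripper": 5},{"x": 1.2,"y": -3.95,"z": 0.1,"wx": 0,"wy": 0,"wz": 0,"gripper": 5}]'

```text
time_s: 3.2
position: [0.5326, 0.2549, 0.3847]
tool_rot: [[0.995, -0.104, 0.0], [-0.104, -0.995, -0.0], [0.0, 0.0, -1.0]]
ft_force: [1.0, -1.2, 1.4]
grip_width: 0.0502
```

```bash
python3 - <<'E'
from h import *
c=cam("wrist");im=c[0];np.savez("w1.npz",im=im,K=c[1],R=c[2],t=c[3]);print(-c[2].T@c[3])
cv2.imwrite("pics/w1.png",im)
hsv=cv2.cvtColor(im,cv2.COLOR_BGR2HSV)
red=cv2.inRange(hsv,(0,150,50),(6,255,255))|cv2.inRange(hsv,(172,150,50),(180,255,255))
for nm,m in(("red",red),("blue",cv2.inRange(hsv,(102,120,40),(118,255,255)))):
    for q in cv2.findContours(m,cv2.RETR_EXTERNAL,cv2.CHAIN_APPROX_NONE)[0]:
        a=cv2.contourArea(q)
        if a>60: print(nm,a,cv2.approxPolyDP(q,2,True).reshape(-1,2).tolist())
E
```

```text
[0.54013953 0.33680891 0.3530275 ]
red 148.5 [[344, 303], [341, 308], [343, 316], [353, 315], [353, 305]]
red 496.0 [[446, 110], [435, 133], [454, 143], [463, 124], [451, 117]]
red 326.5 [[324, 100], [306, 105], [311, 121], [328, 116]]
red 427.5 [[404, 17], [401, 22], [403, 34], [410, 39], [421, 37], [425, 32], [422, 19], [411, 15]]
blue 1092.5 [[371, 267], [364, 267], [363, 277], [355, 279], [354, 300], [360, 301], [362, 310], [356, 312], [357, 345], [369, 344], [375, 302]]
blue 4867.5 [[381, 218], [297, 219], [300, 226], [291, 230], [297, 345], [314, 348], [315, 337], [324, 334], [325, 321], [329, 318], [329, 301], [313, 301], [314, 342], [301, 344], [297, 300], [303, 295], [302, 291], [305, 289], [329, 292], [330, 261], [334, 250], [346, 251], [355, 245], [367, 244], [372, 253], [373, 248], [379, 246], [381, 228], [375, 229], [372, 223], [376, 219], [382, 220]]
blue 1277.5 [[0, 170], [0, 228], [13, 253], [21, 248], [31, 247], [28, 242], [30, 235], [22, 222], [21, 214], [18, 213], [20, 212], [16, 209], [17, 206], [13, 203], [15, 200], [8, 187], [10, 186], [4, 181]]
blue 304.0 [[199, 29], [203, 59], [210, 62], [212, 55], [208, 29]]
```

View pics/w1.png

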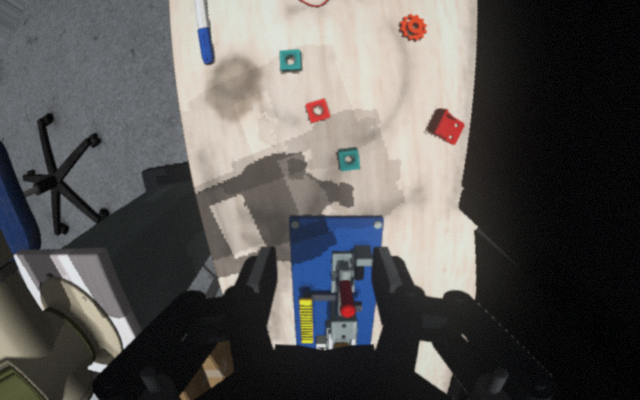

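The wrist view shows the red cube at (317,111), which has a hole in its top and teal cubes on either side, and the peg head at about (347,310). Next I'll cast rays.

```bash
cat > cubes.py <<'E'
from h import *
def cube(c,z=.022):
    hsv=cv2.cvtColor(c[0],cv2.COLOR_BGR2HSV)
    red=cv2.inRange(hsv,(0,150,50),(6,255,255))|cv2.inRange(hsv,(172,150,50),(180,255,255))
    for q in cv2.findContours(red,cv2.RETR_EXTERNAL,cv2.CHAIN_APPROX_NONE)[0]:
        if cv2.contourArea(q)<60: continue
        P=np.array([onz(c,"wrist",p,z)[:2] for p in q.reshape(-1,2)],np.float32)
        (cx,cy),(w,h),a=cv2.minAreaRect((P*1000).astype(np.float32));print("red",round(cx,1),round(cy,1),"size",round(w,1),round(h,1),"ang",round(a,1),"px",q.reshape(-1,2).mean(0).round(1))
E
python3 - <<'E'
from cubes import *
d=np.load("w1.npz");c=(d["im"],d["K"],d["R"],d["t"])
print(c[2].round(3).tolist());cube(c)
S=cam("scene");D=cam("side")
print("cube wrist/scene",*tri(ray(c,"wrist",(317,110.5)),ray(S,"scene",(253.2,267.8))))
for p in((294,217),(382,219)): print("plate",onz(c,"wrist",p,.01).round(4))
print("peghead",onz(c,"wrist",(347.5,311),.1),*tri(ray(c,"wrist",(347.5,311)),ray(S,"scene",(305.4,198))))
E
```

```text
[[0.995, -0.103, 0.0], [-0.098, -0.942, 0.32], [-0.033, -0.319, -0.947]]
red 544.3 61.8 size 25.2 19.3 ang 82.9 px [347.6 309.8]
red 677.7 294.2 size 29.6 28.8 ang 58.9 px [448.8 127.4]
red 531.7 322.9 size 20.5 20.3 ang 10.2 px [317.3 110.3]
red 643.4 407.2 size 27.9 27.1 ang 83.4 px [412.7  26.8]
cube wrist/scene [0.53102601 0.32240581 0.02310369] 0.0011873445737148635
plate [0.4899 0.2008 0.01  ]
plate [0.5954 0.187  0.01  ]
peghead [0.5427955  0.12542876 0.1       ] [0.54292615 0.12555681 0.10262819] 0.0031871119681054637
```

Call:
step_arm --increments '[{"x": 0,"y": 0,"z": 0,"wx": 0,"wy": 0,"wz": -0.141,"gripper": 5},{"x": 0,"y": 0,"z": 0,"wx": 0,"wy": 0,"wz": -0.141,"gripper": 5},{"x": 0.55,"y": -3.3,"z": 1.5,"wx": 0,"wy": 0,"wz": 0,"gripper": 5},{"x": 0.55,"y": -3.3,"z": 3,"wx": 0,"wy": 0,"wz": 0,"gripper": 5},{"x": 0,"y": 0,"z": 4.5,"wx": 0,"wy": 0,"wz": 0,"gripper": 5},{"x": 0,"y": 0,"z": 4.5,"wx": 0,"wy": 0,"wz": 0,"gripper": 5},{"x": 0,"y": 0,"z": 0,"wx": 0,"wy": 0,"wz": 0,"gripper": 5},{"x": 0,"y": 0,"z": 0,"wx": 0,"wy": 0,"wz": 0,"gripper": 5}]'

```text
time_s: 4.15
position: [0.5318, 0.3195, 0.2509]
tool_rot: [[0.984, 0.176, 0.0], [0.176, -0.984, 0.0], [0.0, 0.0, -1.0]]
ft_force: [-0.1, 0.5, 0.8]
grip_width: 0.0501
```

```bash
python3 - <<'E'
from cubes import *
c=cam("wrist");cube(c);o=env.observe();print(o["position"],o["tool_rot"].round(3).tolist() if hasattr(o["tool_rot"],"round") else o["tool_rot"]);cv2.imwrite("pics/w2.png",c[0])
E
```

```text
red 675.0 296.1 size 29.0 15.6 ang 60.3 px [488.6 269.9]
red 531.3 326.5 size 21.2 25.6 ang 10.2 px [325.9 209.3]
red 638.5 410.4 size 28.2 27.8 ang 22.0 px [496.6 123.5]
[0.53206474 0.31963448 0.25223032] [[0.984, 0.176, 0.003], [0.176, -0.984, 0.001], [0.003, -0.001, -1.0]]
```

Call:
step_arm --increments '[{"x": 0,"y": -0.4,"z": 2,"wx": 0,"wy": 0,"wz": 0,"gripper": 5},{"x": 0,"y": 0,"z": 2.5,"wx": 0,"wy": 0,"wz": 0,"gripper": 5},{"x": 0,"y": 0,"z": 2,"wx": 0,"wy": 0,"wz": 0,"gripper": 5},{"x": 0,"y": 0,"z": 0,"wx": 0,"wy": 0,"wz": 0,"gripper": 5},{"x": 0,"y": 0,"z": 0,"wx": 0,"wy": 0,"wz": 0,"gripper": 5}]'

```text
time_s: 4.7
position: [0.5314, 0.324, 0.1872]
tool_rot: [[0.984, 0.177, 0.003], [0.177, -0.984, 0.001], [0.004, -0.001, -1.0]]
ft_force: [-0.3, 0.5, -0.3]
grip_width: 0.05
```

```bash
python3 -c "
from h import *
o=env.observe();print(o['position'],o['ft_force'],env.tips_ahead)"
```

```text
[0.5313669  0.32399704 0.18717972] [-0.26436076  0.47641787 -0.25902969] 0.1734
```

Call:
step_arm --increments '[{"x": 0,"y": 0,"z": 0.2,"wx": 0,"wy": 0,"wz": 0,"gripper": 1.5},{"x": 0,"y": 0,"z": 0,"wx": 0,"wy": 0,"wz": 0,"gripper": 1.5},{"x": 0,"y": 0,"z": 0,"wx": 0,"wy": 0,"wz": 0,"gripper": 1.5},{"x": 0,"y": 0,"z": 0,"wx": 0,"wy": 0,"wz": 0,"gripper": 1.5},{"x": 0,"y": 0,"z": 0,"wx": 0,"wy": 0,"wz": 0,"gripper": 1.5},{"x": 0,"y": 0,"z": 0,"wx": 0,"wy": 0,"wz": 0,"gripper": 1.5}]' --newtons 35

```text
time_s: 5.3
position: [0.531, 0.324, 0.1843]
tool_rot: [[0.984, 0.177, 0.002], [0.177, -0.984, 0.001], [0.002, -0.0, -1.0]]
ft_force: [-0.3, -0.8, 7.3]
grip_width: 0.0207
```

Call:
step_arm --increments '[{"x": 0,"y": 0,"z": -2,"wx": 0,"wy": 0,"wz": 0,"gripper": 1.5},{"x": 0,"y": 0,"z": -4,"wx": 0,"wy": 0,"wz": 0,"gripper": 1.5},{"x": 0,"y": 0,"z": -4,"wx": 0,"wy": 0,"wz": 0,"gripper": 1.5},{"x": 0,"y": 0,"z": -4,"wx": 0,"wy": 0,"wz": 0.14,"gripper": 1.5},{"x": 0,"y": 0,"z": -3,"wx": 0,"wy": 0,"wz": 0.14,"gripper": 1.5},{"x": 0,"y": 0,"z": 0,"wx": 0,"wy": 0,"wz": 0,"gripper": 1.5}]'

```text
time_s: 5.9
position: [0.5306, 0.3241, 0.358]
tool_rot: [[0.994, -0.105, 0.009], [-0.105, -0.994, 0.003], [0.008, -0.004, -1.0]]
ft_force: [0.5, -0.9, 0.3]
grip_width: 0.0209
```

```bash
python3 - <<'E'
from cubes import *
o=env.observe();print(o["position"],o["tool_rot"],o["grip_width"],o["ft_force"])
c=cam("wrist");cv2.imwrite("pics/w3.png",c[0]);np.savez("w3.npz",im=c[0],K=c[1],R=c[2],t=c[3])
E
```

```text
[0.53063255 0.32407112 0.35798508] [[ 0.99445013 -0.1048505   0.00867881]
 [-0.1048821  -0.99447929  0.00326864]
 [ 0.00828818 -0.00416075 -0.999957  ]] 0.02090599749607055 [ 0.51612659 -0.93614106  0.34415374]
```

View pics/w3.png

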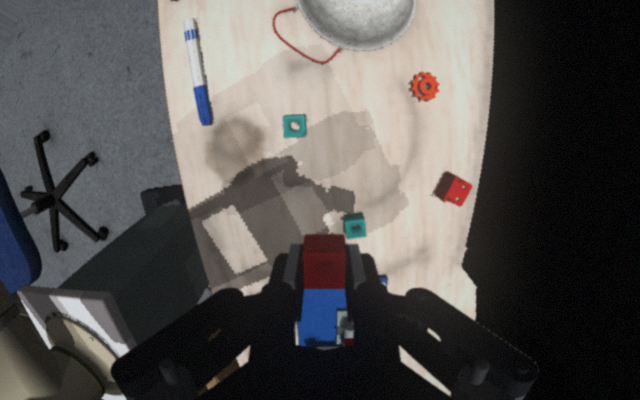

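The cube is held between the fingers at (303-345, 235-290), with grip 20.9 mm. Next I'll move past the tester so the wrist camera can see the nest.

Call:
step_arm --increments '[{"x": 0.45,"y": 4.3,"z": 0,"wx": 0,"wy": 0,"wz": 0,"gripper": 1.5},{"x": 0.45,"y": 4.3,"z": 0,"wx": 0,"wy": 0,"wz": 0,"gripper": 1.5},{"x": 0.45,"y": 4.3,"z": 0,"wx": 0,"wy": 0,"wz": 0,"gripper": 1.5},{"x": 0.45,"y": 4.3,"z": 0,"wx": 0,"wy": 0,"wz": 0,"gripper": 1.5},{"x": 0.45,"y": 4.3,"z": 0,"wx": 0,"wy": 0,"wz": 0,"gripper": 1.5},{"x": 0.45,"y": 4.3,"z": 0,"wx": 0,"wy": 0,"wz": 0,"gripper": 1.5},{"x": 0.45,"y": 4.3,"z": 0,"wx": 0,"wy": 0,"wz": 0,"gripper": 1.5},{"x": 0.45,"y": 4.3,"z": 0,"wx": 0,"wy": 0,"wz": 0,"gripper": 1.5},{"x": 0,"y": 0,"z": 0,"wx": 0,"wy": 0,"wz": 0,"gripper": 1.5},{"x": 0,"y": 0,"z": 0,"wx": 0,"wy": 0,"wz": 0,"gripper": 1.5}]'

```text
time_s: 6.95
position: [0.5313, -0.0226, 0.3517]
tool_rot: [[0.995, -0.103, -0.002], [-0.103, -0.995, 0.001], [-0.002, -0.001, -1.0]]
ft_force: [0.0, -0.2, -0.7]
grip_width: 0.0205
```

```bash
python3 - <<'E'
from h import *
o=env.observe();print(o["position"],o["tool_rot"][0],o["grip_width"])
c=cam("wrist");np.savez("w4.npz",im=c[0],K=c[1],R=c[2],t=c[3])
cv2.imwrite("pics/w4.png",cv2.resize(c[0][20:320,200:460],None,fx=2,fy=2,interpolation=cv2.INTER_CUBIC))
E
```

```text
[ 0.53130708 -0.022595    0.35166164] [ 0.9947216  -0.10258807 -0.00215192] 0.02050542391483675
```

View pics/w4.png

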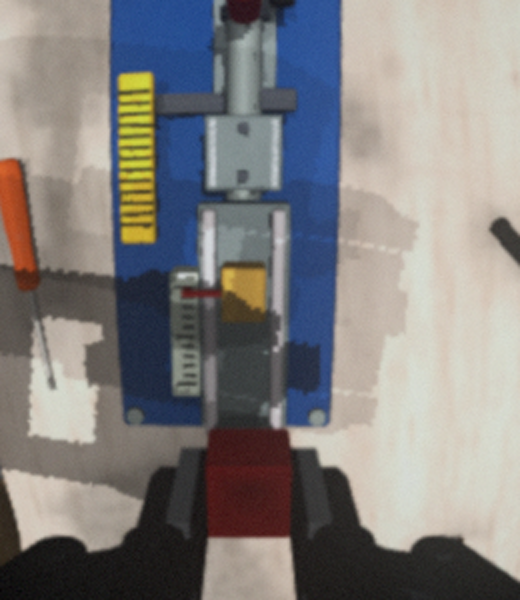

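The view shows the bearing block top at crop (205-283, 115-190), walls at x≈207 and 279, the anvil top at (220-267, 263-322), the trip bar at (118-157, 72-243) and the held cube at (207-290, 430-535). I'll convert these to the world frame.

```bash
python3 - <<'E'
from h import *
d=np.load("w4.npz");c=(d["im"],d["K"],d["R"],d["t"]);print("cam",(-c[2].T@c[3]).round(4))
f=lambda x,y,z:onz(c,"wrist",(200+x/2,20+y/2),z)
L=[("block",.062,[(205,115),(283,117),(206,189),(281,190)]),("anvil",.052,[(221,266),(265,264),(222,322),(267,319)]),
("wallL out/in",.04,[(199,230),(215,230),(204,420),(217,420)]),("wallR in/out",.04,[(272,230),(289,230),(273,420),(284,420)]),("trip",.045,[(118,73),(153,72),(122,242),(156,242)]),("platefar",.01,[(124,424),(328,424)]),("peg",.08,[(243,20)])]
for n,z,ps in L: print(n,[(1000*f(*p,z)[:2]).round(1).tolist() for p in ps])
# held cube: +y-face, solve d (tool -y offset), and bottom height
o=env.observe();R=np.array(o["tool_rot"]);p=np.array(o["position"])
def tool(px): 
    a,v=ray(c,"wrist",(200+px[0]/2,20+px[1]/2));return R.T@(a-p),R.T@v
a,v=tool((248,430));b,w=tool((248,487 if 0 else 535))
print("cam tool",a,"bottom ray",v,"top ray",w)
for dy in(-.009,-.011,-.013): print(dy,"bot z",a[2]+v[2]*(dy-a[1])/v[1],"top z",b[2]+w[2]*(dy-b[1])/w[1])
for zz in (.163,.166,.169,.172,.175,.18,.185):
    print(zz,[ (a+v*(zz-a[2])/v[2]).round(4)[1]], [ (lambda A,V:(A+V*(zz-A[2])/V[2]).round(4)[0])(*tool((x,430))) for x in (207,290)])
E
```

```text
cam [0.5387 0.0593 0.3201]
block [[522.3, 77.4], [553.9, 73.3], [519.3, 46.6], [550.1, 43.0]]
anvil [[521.3, 11.8], [540.6, 10.7], [518.8, -13.7], [539.1, -14.3]]
wallL out/in [[512.4, 27.3], [519.6, 26.5], [503.1, -66.2], [509.6, -66.8]]
wallR in/out [[545.3, 23.9], [553.0, 23.1], [537.3, -69.6], [542.7, -70.2]]
trip [[485.2, 102.9], [500.7, 100.9], [477.4, 26.7], [492.9, 24.7]]
platefar [[454.1, -78.0], [567.3, -89.1]]
peg [[541.6, 112.0]]
cam tool [-0.00081573 -0.08131997  0.03186929] bottom ray [-8.26801144e-04  4.31850455e-01  9.01944844e-01] top ray [-0.00090954  0.57782269  0.81616182]
-0.009 bot z 0.18291375453274566 top z 0.13401964855974055
-0.011 bot z 0.17873663796883704 top z 0.13119469259699928
-0.013 bot z 0.17455952140492847 top z 0.12836973663425805
0.163 [np.float64(-0.0185)] [np.float64(-0.0106), np.float64(0.0089)]
0.166 [np.float64(-0.0171)] [np.float64(-0.0108), np.float64(0.0091)]
0.169 [np.float64(-0.0157)] [np.float64(-0.011), np.float64(0.0094)]
0.172 [np.float64(-0.0142)] [np.float64(-0.0112), np.float64(0.0096)]
0.175 [np.float64(-0.0128)] [np.float64(-0.0114), np.float64(0.0098)]
0.18 [np.float64(-0.0104)] [np.float64(-0.0118), np.float64(0.0102)]
0.185 [np.float64(-0.008)] [np.float64(-0.0122), np.float64(0.0105)]
```

Call:
step_arm --increments '[{"x": -0.15,"y": -2.45,"z": 0,"wx": 0,"wy": 0,"wz": 0,"gripper": 1.5},{"x": -0.15,"y": -2.45,"z": 1.5,"wx": 0,"wy": 0,"wz": 0,"gripper": 1.5},{"x": 0,"y": 0,"z": 4,"wx": 0,"wy": 0,"wz": 0,"gripper": 1.5},{"x": 0,"y": 0,"z": 4,"wx": 0,"wy": 0,"wz": 0,"gripper": 1.5},{"x": 0,"y": 0,"z": 0,"wx": 0,"wy": 0,"wz": 0,"gripper": 1.5},{"x": 0,"y": 0,"z": 0,"wx": 0,"wy": 0,"wz": 0,"gripper": 1.5}]'

```text
time_s: 7.6
position: [0.5337, 0.028, 0.2583]
tool_rot: [[0.995, -0.1, -0.001], [-0.1, -0.995, 0.0], [-0.001, -0.0, -1.0]]
ft_force: [-0.3, 0.6, 0.2]
grip_width: 0.0209
```

```bash
python3 - <<'E'
from h import *
o=env.observe();print(o["position"],o["tool_rot"],o["grip_width"])
S=cam("scene");w=cam("wrist");D=cam("side");np.savez("w5.npz",im=w[0],K=w[1],R=w[2],t=w[3])
a=cv2.resize(S[0][150:250,260:400],None,fx=4,fy=4,interpolation=cv2.INTER_CUBIC)[:, :400]
a=cv2.resize(S[0][160:250,285:375],(400,400),interpolation=cv2.INTER_CUBIC)
b=cv2.resize(w[0][150:350,225:425],(400,400),interpolation=cv2.INTER_CUBIC)
cv2.imwrite("pics/w5.png",np.hstack([a,b]))
E
```

```text
[0.53368024 0.02801679 0.25828628] [[ 9.94980950e-01 -1.00062878e-01 -5.74196714e-04]
 [-1.00062801e-01 -9.94981110e-01  1.61531831e-04]
 [-5.87478224e-04 -1.03265363e-04 -9.99999822e-01]] 0.02093424946609493
```

View pics/w5.png

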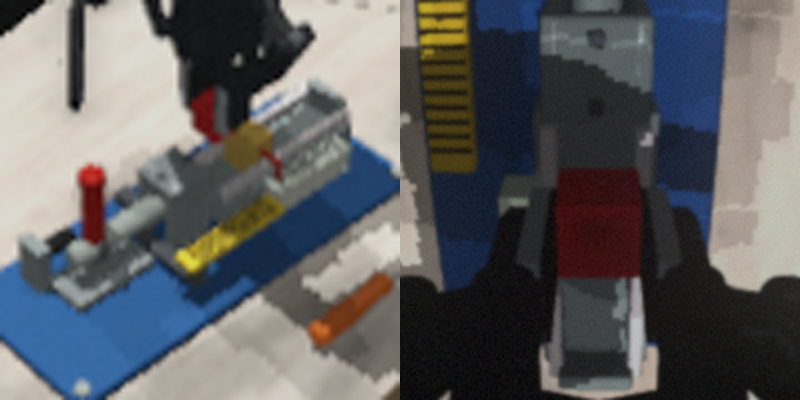

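The left view shows the cube above the nest. On the right, the cube's lower near edge is at row 170, its upper near edge at row 205, and its far top edge at row 276. The walls are visible above and below it.

```bash
python3 - <<'E'
from h import *
d=np.load("w5.npz");c=(d["im"],d["K"],d["R"],d["t"])
o=env.observe();R=np.array(o["tool_rot"]);p=np.array(o["position"])
def tool(x,y): 
    a,v=ray(c,"wrist",(225+x/2,150+y/2));return R.T@(a-p),R.T@v
at=lambda x,y,z:(lambda A,V:(A+V*(z-A[2])/V[2]).round(4)[:2])(*tool(x,y))
for zb in(.178,.180,.182,.184): print(zb,"bot",at(157,170,zb),at(240,170,zb),"topnear",at(156,205,zb-.022),at(241,205,zb-.022),"far",at(199,276,zb-.022))
W=lambda x,y,z:at(x,y,p[2]-z)
print("wall in",W(156,150,.04),W(238,150,.04),"far",W(160,340,.04),W(230,340,.04))
print("block top front edge z.062",W(139,93,.062),W(253,93,.062),"rear",W(139,18,.062),W(253,18,.062))
E
```

```text
0.178 bot [-0.012  -0.0127] [ 0.0097 -0.0127] topnear [-0.0108 -0.0143] [ 0.0086 -0.0144] far [-0.001   0.0054]
0.18 bot [-0.0121 -0.0117] [ 0.0099 -0.0118] topnear [-0.0109 -0.0132] [ 0.0087 -0.0133] far [-0.001   0.0069]
0.182 bot [-0.0123 -0.0108] [ 0.01   -0.0108] topnear [-0.0111 -0.0121] [ 0.0089 -0.0122] far [-0.001   0.0083]
0.184 bot [-0.0124 -0.0098] [ 0.0102 -0.0099] topnear [-0.0113 -0.011 ] [ 0.009  -0.0111] far [-0.0009  0.0097]
wall in [-0.0152 -0.0001] [ 0.0119 -0.0001] far [-0.0162  0.0824] [0.0114 0.0823]
block top front edge z.062 [-0.018  -0.0273] [ 0.0142 -0.0274] rear [-0.0174 -0.0489] [ 0.0137 -0.0489]
```

Call:
step_arm --increments '[{"x": -0.07,"y": 0.33,"z": 0,"wx": 0,"wy": 0,"wz": 0,"gripper": 1.5},{"x": 0,"y": 0,"z": 1,"wx": 0,"wy": 0,"wz": 0,"gripper": 1.5},{"x": 0,"y": 0,"z": 1,"wx": 0,"wy": 0,"wz": 0,"gripper": 1.5},{"x": 0,"y": 0,"z": 0.5,"wx": 0,"wy": 0,"wz": 0,"gripper": 1.5},{"x": 0,"y": 0,"z": 0,"wx": 0,"wy": 0,"wz": 0,"gripper": 1.5},{"x": 0,"y": 0,"z": 0,"wx": 0,"wy": 0,"wz": 0,"gripper": 1.5}]'

```text
time_s: 8.35
position: [0.5325, 0.0239, 0.2326]
tool_rot: [[0.995, -0.102, -0.0], [-0.102, -0.995, 0.0], [-0.0, -0.0, -1.0]]
ft_force: [0.2, 0.5, -0.2]
grip_width: 0.0208
```

Call:
step_arm --increments '[{"x": 0,"y": 0,"z": 0.4,"wx": 0,"wy": 0,"wz": 0,"gripper": 1.5},{"x": 0,"y": 0,"z": 0.4,"wx": 0,"wy": 0,"wz": 0,"gripper": 1.5},{"x": 0,"y": 0,"z": 0,"wx": 0,"wy": 0,"wz": 0,"gripper": 1.5}]'

```text
time_s: 8.65
position: [0.5323, 0.024, 0.2242]
tool_rot: [[0.995, -0.102, -0.001], [-0.102, -0.995, 0.0], [-0.001, -0.0, -1.0]]
ft_force: [-0.1, -0.8, -0.3]
grip_width: 0.0209
```

Call:
step_arm --increments '[{"x": 0,"y": 0,"z": 0.4,"wx": 0,"wy": 0,"wz": 0,"gripper": 1.5},{"x": 0,"y": 0,"z": 0.3,"wx": 0,"wy": 0,"wz": 0,"gripper": 1.5},{"x": 0,"y": 0,"z": 0,"wx": 0,"wy": 0,"wz": 0,"gripper": 1.5}]'

```text
time_s: 8.95
position: [0.5324, 0.0239, 0.2173]
tool_rot: [[0.995, -0.102, -0.001], [-0.102, -0.995, 0.0], [-0.001, -0.0, -1.0]]
ft_force: [0.6, 0.3, -0.5]
grip_width: 0.0213
```

Call:
step_arm --increments '[{"x": 0,"y": 0,"z": 0.2,"wx": 0,"wy": 0,"wz": 0,"gripper": 1.5},{"x": 0,"y": 0,"z": 0.1,"wx": 0,"wy": 0,"wz": 0,"gripper": 1.5},{"x": 0,"y": 0,"z": 0,"wx": 0,"wy": 0,"wz": 0,"gripper": 1.5}]'

```text
time_s: 9.25
position: [0.5324, 0.0239, 0.2146]
tool_rot: [[0.995, -0.102, -0.0], [-0.102, -0.995, 0.0], [-0.0, -0.0, -1.0]]
ft_force: [0.1, -0.4, -0.5]
grip_width: 0.0211
```

Call:
step_arm --increments '[{"x": 0,"y": 0,"z": 0.1,"wx": 0,"wy": 0,"wz": 0,"gripper": 1.5},{"x": 0,"y": 0,"z": 0,"wx": 0,"wy": 0,"wz": 0,"gripper": 1.5}]'

```text
time_s: 9.45
position: [0.5324, 0.0239, 0.2143]
tool_rot: [[0.995, -0.102, 0.001], [-0.102, -0.995, -0.0], [0.001, 0.0, -1.0]]
ft_force: [-1.7, -0.1, 4.7]
grip_width: 0.021
```

Call:
step_arm --increments '[{"x": 0,"y": 0,"z": 0,"wx": 0,"wy": 0,"wz": 0,"gripper": 3.6},{"x": 0,"y": 0,"z": 0,"wx": 0,"wy": 0,"wz": 0,"gripper": 3.6},{"x": 0,"y": 0,"z": 0,"wx": 0,"wy": 0,"wz": 0,"gripper": 3.6},{"x": 0,"y": 0,"z": -1,"wx": 0,"wy": 0,"wz": 0,"gripper": 3.6},{"x": 0,"y": 0,"z": -3,"wx": 0,"wy": 0,"wz": 0,"gripper": 3.6},{"x": 0,"y": 0,"z": -4,"wx": 0,"wy": 0,"wz": 0,"gripper": 3.6},{"x": 0,"y": 0,"z": -4,"wx": 0,"wy": 0,"wz": 0,"gripper": 3.6},{"x": 0,"y": 4,"z": 0,"wx": 0,"wy": 0,"wz": 0,"gripper": 3.6},{"x": 0,"y": 3.5,"z": 0,"wx": 0,"wy": 0,"wz": 0,"gripper": 3.6},{"x": 0,"y": 0,"z": 0,"wx": 0,"wy": 0,"wz": 0,"gripper": 3.6},{"x": 0,"y": 0,"z": 0,"wx": 0,"wy": 0,"wz": 0,"gripper": 3.6}]'

```text
time_s: 10.55
position: [0.5246, -0.051, 0.3342]
tool_rot: [[0.995, -0.103, 0.0], [-0.103, -0.995, 0.0], [0.0, -0.0, -1.0]]
ft_force: [-0.2, 0.5, 0.1]
grip_width: 0.0358
```

```bash
python3 - <<'E'
from h import *
o=env.observe();print(o["position"],o["tool_rot"][0],o["grip_width"])
S=cam("scene");w=cam("wrist");np.savez("w6.npz",im=w[0],K=w[1],R=w[2],t=w[3])
a=cv2.resize(S[0][170:240,300:370],(350,350),interpolation=cv2.INTER_CUBIC)
b=cv2.resize(w[0][0:230,225:425],(400,460),interpolation=cv2.INTER_CUBIC)
a=cv2.copyMakeBorder(a,0,110,0,0,cv2.BORDER_CONSTANT)
cv2.imwrite("pics/w6.png",np.hstack([a,b]))
E
```

```text
[ 0.52464104 -0.05104784  0.33424354] [ 9.94650254e-01 -1.03299007e-01  4.32153436e-04] 0.035781226420107684
```

View pics/w6.png

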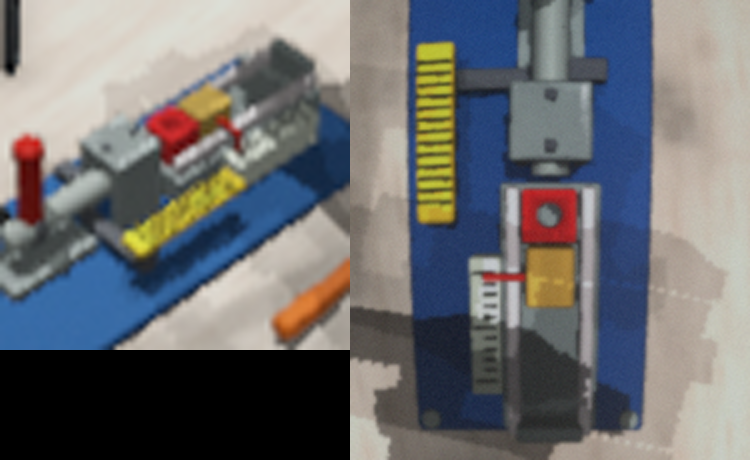

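The cube lies flat between the walls, just ahead of the anvil, and is released. Next I'll close the fingers, go to the gap between bearing block and peg, and draw the peg back by pushing it towards tester −x (tool −y).

Call:
step_arm --increments '[{"x": 0,"y": -3.75,"z": 0,"wx": 0,"wy": 0,"wz": 0,"gripper": 0},{"x": 0,"y": -3.75,"z": 0,"wx": 0,"wy": 0,"wz": 0,"gripper": 0},{"x": 0,"y": -3.75,"z": 0,"wx": 0,"wy": 0,"wz": 0,"gripper": 0},{"x": 0,"y": -3.75,"z": 0,"wx": 0,"wy": 0,"wz": 0,"gripper": 0},{"x": 0,"y": 0,"z": 3,"wx": 0,"wy": 0,"wz": 0,"gripper": 0},{"x": 0,"y": 0,"z": 0,"wx": 0,"wy": 0,"wz": 0,"gripper": 0},{"x": 0,"y": 0,"z": 0,"wx": 0,"wy": 0,"wz": 0,"gripper": 0}]'

```text
time_s: 11.35
position: [0.54, 0.0989, 0.304]
tool_rot: [[0.995, -0.101, -0.001], [-0.101, -0.995, -0.0], [-0.001, 0.0, -1.0]]
ft_force: [0.5, -0.2, 0.7]
grip_width: -0.0
```

Call:
step_arm --increments '[{"x": 0,"y": 0,"z": 2,"wx": 0,"wy": 0,"wz": 0,"gripper": 0},{"x": 0,"y": 0,"z": 2,"wx": 0,"wy": 0,"wz": 0,"gripper": 0},{"x": 0,"y": 0,"z": 2,"wx": 0,"wy": 0,"wz": 0,"gripper": 0},{"x": 0,"y": 0,"z": 0,"wx": 0,"wy": 0,"wz": 0,"gripper": 0},{"x": 0,"y": 0,"z": 0,"wx": 0,"wy": 0,"wz": 0,"gripper": 0}]'

```text
time_s: 11.85
position: [0.5405, 0.0982, 0.245]
tool_rot: [[0.995, -0.103, 0.001], [-0.103, -0.995, -0.0], [0.001, -0.0, -1.0]]
ft_force: [-0.3, -0.1, 1.2]
grip_width: -0.0001
```

Call:
step_arm --increments '[{"x": 0,"y": -0.3,"z": 0.2,"wx": 0,"wy": 0,"wz": 0,"gripper": 0},{"x": 0,"y": -0.3,"z": 0.2,"wx": 0,"wy": 0,"wz": 0,"gripper": 0},{"x": 0,"y": 0,"z": 0,"wx": 0,"wy": 0,"wz": 0,"gripper": 0}]'

```text
time_s: 12.15
position: [0.5407, 0.1049, 0.2401]
tool_rot: [[0.995, -0.101, 0.001], [-0.101, -0.995, 0.0], [0.001, -0.0, -1.0]]
ft_force: [-0.3, -1.0, -0.4]
grip_width: -0.0001
```

Call:
step_arm --increments '[{"x": 0,"y": -0.2,"z": 0,"wx": 0,"wy": 0,"wz": 0,"gripper": 0},{"x": 0,"y": -0.2,"z": 0,"wx": 0,"wy": 0,"wz": 0,"gripper": 0},{"x": 0,"y": 0,"z": 0,"wx": 0,"wy": 0,"wz": 0,"gripper": 0}]'

```text
time_s: 12.45
position: [0.5412, 0.1087, 0.2399]
tool_rot: [[0.995, -0.102, 0.0], [-0.102, -0.995, -0.0], [0.0, 0.0, -1.0]]
ft_force: [0.2, -0.9, 0.2]
grip_width: 0.0001
```

Call:
step_arm --increments '[{"x": 0,"y": -0.2,"z": 0,"wx": 0,"wy": 0,"wz": 0,"gripper": 0},{"x": 0,"y": -0.2,"z": 0,"wx": 0,"wy": 0,"wz": 0,"gripper": 0},{"x": 0,"y": 0,"z": 0,"wx": 0,"wy": 0,"wz": 0,"gripper": 0}]'

```text
time_s: 12.75
position: [0.5416, 0.1126, 0.2398]
tool_rot: [[0.995, -0.102, 0.0], [-0.102, -0.995, -0.0], [0.0, 0.0, -1.0]]
ft_force: [-0.4, -1.3, 2.1]
grip_width: 0.0001
```

Call:
step_arm --increments '[{"x": 0,"y": -0.2,"z": 0,"wx": 0,"wy": 0,"wz": 0,"gripper": 0},{"x": 0,"y": -0.2,"z": 0,"wx": 0,"wy": 0,"wz": 0,"gripper": 0},{"x": 0,"y": 0,"z": 0,"wx": 0,"wy": 0,"wz": 0,"gripper": 0}]'

```text
time_s: 13.05
position: [0.542, 0.1166, 0.2398]
tool_rot: [[0.995, -0.102, 0.0], [-0.102, -0.995, -0.0], [0.0, 0.0, -1.0]]
ft_force: [0.6, -2.9, 2.7]
grip_width: 0.0
```

Call:
step_arm --increments '[{"x": 0,"y": -0.3,"z": 0,"wx": 0,"wy": 0,"wz": 0,"gripper": 0},{"x": 0,"y": -0.3,"z": 0,"wx": 0,"wy": 0,"wz": 0,"gripper": 0},{"x": 0,"y": -0.3,"z": 0,"wx": 0,"wy": 0,"wz": 0,"gripper": 0},{"x": 0,"y": 0,"z": 0,"wx": 0,"wy": 0,"wz": 0,"gripper": 0}]'

```text
time_s: 13.45
position: [0.5429, 0.1256, 0.2398]
tool_rot: [[0.995, -0.101, 0.0], [-0.101, -0.995, -0.0], [0.0, 0.0, -1.0]]
ft_force: [0.3, -4.9, 2.1]
grip_width: -0.0003
```

Call:
step_arm --increments '[{"x": 0,"y": -0.2,"z": 0,"wx": 0,"wy": 0,"wz": 0,"gripper": 0},{"x": 0,"y": 0,"z": 0,"wx": 0,"wy": 0,"wz": 0,"gripper": 0}]'

```text
time_s: 13.65
position: [0.5431, 0.1274, 0.2398]
tool_rot: [[0.995, -0.102, 0.0], [-0.102, -0.995, -0.0], [0.0, 0.0, -1.0]]
ft_force: [0.7, -6.1, 1.9]
grip_width: -0.0001
```

Call:
step_arm --increments '[{"x": 0,"y": -0.2,"z": 0,"wx": 0,"wy": 0,"wz": 0,"gripper": 0},{"x": 0,"y": 0,"z": 0,"wx": 0,"wy": 0,"wz": 0,"gripper": 0}]'

```text
time_s: 13.85
position: [0.5433, 0.1293, 0.2398]
tool_rot: [[0.995, -0.102, 0.0], [-0.102, -0.995, -0.001], [0.0, 0.001, -1.0]]
ft_force: [0.9, -6.0, 1.4]
grip_width: -0.0
```

Call:
step_arm --increments '[{"x": 0,"y": -0.2,"z": 0,"wx": 0,"wy": 0,"wz": 0,"gripper": 0},{"x": 0,"y": 0,"z": 0,"wx": 0,"wy": 0,"wz": 0,"gripper": 0}]'

```text
time_s: 14.05
position: [0.5435, 0.1312, 0.2398]
tool_rot: [[0.995, -0.102, 0.0], [-0.102, -0.995, -0.001], [0.0, 0.001, -1.0]]
ft_force: [0.5, -6.6, 2.3]
grip_width: -0.0004
```

Call:
step_arm --increments '[{"x": 0,"y": -0.2,"z": 0,"wx": 0,"wy": 0,"wz": 0,"gripper": 0},{"x": 0,"y": 0,"z": 0,"wx": 0,"wy": 0,"wz": 0,"gripper": 0}]'

```text
time_s: 14.25
position: [0.5437, 0.1331, 0.2397]
tool_rot: [[0.995, -0.102, 0.0], [-0.102, -0.995, -0.001], [0.0, 0.001, -1.0]]
ft_force: [0.3, -8.7, 2.2]
grip_width: 0.0001
```

Call:
step_arm --increments '[{"x": 0,"y": -0.2,"z": 0,"wx": 0,"wy": 0,"wz": 0,"gripper": 0},{"x": 0,"y": 0,"z": 0,"wx": 0,"wy": 0,"wz": 0,"gripper": 0}]'

```text
time_s: 14.45
position: [0.5439, 0.1348, 0.2398]
tool_rot: [[0.995, -0.102, -0.0], [-0.102, -0.995, -0.002], [0.0, 0.002, -1.0]]
ft_force: [-0.5, -10.9, 1.6]
grip_width: 0.0003
```

Call:
step_arm --increments '[{"x": 0,"y": -0.2,"z": 0,"wx": 0,"wy": 0,"wz": 0,"gripper": 0},{"x": 0,"y": 0,"z": 0,"wx": 0,"wy": 0,"wz": 0,"gripper": 0}]'

```text
time_s: 14.65
position: [0.5441, 0.1366, 0.2398]
tool_rot: [[0.995, -0.102, -0.0], [-0.102, -0.995, -0.002], [0.0, 0.002, -1.0]]
ft_force: [-1.0, -10.2, 2.5]
grip_width: 0.0002
```

Call:
step_arm --increments '[{"x": 0,"y": -0.1,"z": 0,"wx": 0,"wy": 0,"wz": 0,"gripper": 0},{"x": 0,"y": 0,"z": 0,"wx": 0,"wy": 0,"wz": 0,"gripper": 0}]'

```text
time_s: 14.85
position: [0.5442, 0.1375, 0.2398]
tool_rot: [[0.995, -0.102, -0.0], [-0.102, -0.995, -0.002], [-0.0, 0.002, -1.0]]
ft_force: [-0.9, -12.0, 2.5]
grip_width: -0.0004
```

Call:
step_arm --increments '[{"x": 0,"y": -0.1,"z": 0,"wx": 0,"wy": 0,"wz": 0,"gripper": 0},{"x": 0,"y": 0,"z": 0,"wx": 0,"wy": 0,"wz": 0,"gripper": 0}]'

```text
time_s: 15.05
position: [0.5444, 0.1385, 0.2398]
tool_rot: [[0.995, -0.102, -0.0], [-0.102, -0.995, -0.002], [-0.0, 0.002, -1.0]]
ft_force: [-0.5, -11.0, 1.8]
grip_width: -0.0002
```

Call:
step_arm --increments '[{"x": 0,"y": -0.1,"z": 0,"wx": 0,"wy": 0,"wz": 0,"gripper": 0},{"x": 0,"y": 0,"z": 0,"wx": 0,"wy": 0,"wz": 0,"gripper": 0}]'

```text
time_s: 15.25
position: [0.5445, 0.1397, 0.2398]
tool_rot: [[0.995, -0.102, -0.0], [-0.102, -0.995, -0.002], [0.0, 0.002, -1.0]]
ft_force: [-0.1, -8.5, 2.6]
grip_width: -0.0001
```

Call:
step_arm --increments '[{"x": 0,"y": -0.1,"z": 0,"wx": 0,"wy": 0,"wz": 0,"gripper": 0},{"x": 0,"y": 0,"z": 0,"wx": 0,"wy": 0,"wz": 0,"gripper": 0}]'

```text
time_s: 15.45
position: [0.5445, 0.1409, 0.2398]
tool_rot: [[0.995, -0.102, -0.0], [-0.102, -0.995, -0.001], [0.0, 0.001, -1.0]]
ft_force: [-0.7, -8.1, 2.9]
grip_width: 0.0
```

Call:
step_arm --increments '[{"x": 0,"y": -0.1,"z": 0,"wx": 0,"wy": 0,"wz": 0,"gripper": 0},{"x": 0,"y": -0.1,"z": 0,"wx": 0,"wy": 0,"wz": 0,"gripper": 0},{"x": 0,"y": 0,"z": 0,"wx": 0,"wy": 0,"wz": 0,"gripper": 0}]'

```text
time_s: 15.75
position: [0.5448, 0.1428, 0.2398]
tool_rot: [[0.995, -0.102, -0.0], [-0.102, -0.995, -0.002], [0.0, 0.002, -1.0]]
ft_force: [-0.3, -9.5, 1.1]
grip_width: -0.0002
```

Call:
step_arm --increments '[{"x": 0,"y": -0.1,"z": 0,"wx": 0,"wy": 0,"wz": 0,"gripper": 0},{"x": 0,"y": 0,"z": 0,"wx": 0,"wy": 0,"wz": 0,"gripper": 0}]'

```text
time_s: 15.95
position: [0.5449, 0.1437, 0.2398]
tool_rot: [[0.995, -0.102, -0.0], [-0.102, -0.995, -0.002], [0.0, 0.002, -1.0]]
ft_force: [-0.5, -9.8, 2.4]
grip_width: -0.0
```

Call:
step_arm --increments '[{"x": 0,"y": -0.1,"z": 0,"wx": 0,"wy": 0,"wz": 0,"gripper": 0},{"x": 0,"y": 0,"z": 0,"wx": 0,"wy": 0,"wz": 0,"gripper": 0}]'

```text
time_s: 16.15
position: [0.545, 0.1447, 0.2397]
tool_rot: [[0.995, -0.102, -0.0], [-0.102, -0.995, -0.002], [0.0, 0.002, -1.0]]
ft_force: [0.2, -10.7, 2.1]
grip_width: 0.0001
```

Call:
step_arm --increments '[{"x": 0,"y": -0.05,"z": 0,"wx": 0,"wy": 0,"wz": 0,"gripper": 0},{"x": 0,"y": 0,"z": 0,"wx": 0,"wy": 0,"wz": 0,"gripper": 0}]'

```text
time_s: 16.35
position: [0.545, 0.1451, 0.2397]
tool_rot: [[0.995, -0.102, -0.0], [-0.102, -0.995, -0.002], [0.0, 0.002, -1.0]]
ft_force: [-0.1, -9.7, 1.4]
grip_width: -0.0002
```

Call:
step_arm --increments '[{"x": 0,"y": 0.1,"z": 0,"wx": 0,"wy": 0,"wz": 0,"gripper": 0},{"x": 0,"y": 0.1,"z": 0,"wx": 0,"wy": 0,"wz": 0,"gripper": 0},{"x": 0,"y": 0,"z": 0,"wx": 0,"wy": 0,"wz": 0,"gripper": 0}]'

```text
time_s: 16.65
position: [0.5448, 0.1431, 0.2397]
tool_rot: [[0.995, -0.102, -0.0], [-0.102, -0.995, -0.002], [-0.0, 0.002, -1.0]]
ft_force: [-0.5, -10.0, 2.9]
grip_width: 0.0002
```

Call:
step_arm --increments '[{"x": 0,"y": 0.1,"z": 0,"wx": 0,"wy": 0,"wz": 0,"gripper": 0},{"x": 0,"y": 0,"z": 0,"wx": 0,"wy": 0,"wz": 0,"gripper": 0}]'

```text
time_s: 16.85
position: [0.5447, 0.1424, 0.2398]
tool_rot: [[0.995, -0.102, 0.0], [-0.102, -0.995, -0.001], [0.0, 0.001, -1.0]]
ft_force: [1.0, -6.4, 1.4]
grip_width: -0.0003
```

Call:
step_arm --increments '[{"x": 0,"y": 0.1,"z": 0,"wx": 0,"wy": 0,"wz": 0,"gripper": 0},{"x": 0,"y": 0,"z": 0,"wx": 0,"wy": 0,"wz": 0,"gripper": 0}]'

```text
time_s: 17.05
position: [0.5445, 0.1419, 0.2397]
tool_rot: [[0.995, -0.102, 0.0], [-0.102, -0.995, 0.0], [0.0, -0.0, -1.0]]
ft_force: [0.9, -3.0, 1.1]
grip_width: -0.0002
```

Call:
step_arm --increments '[{"x": 0,"y": 0.2,"z": 0,"wx": 0,"wy": 0,"wz": 0,"gripper": 0},{"x": 0,"y": 0.2,"z": 0,"wx": 0,"wy": 0,"wz": 0,"gripper": 0},{"x": 0,"y": 0,"z": 0,"wx": 0,"wy": 0,"wz": 0,"gripper": 0}]'

```text
time_s: 17.35
position: [0.544, 0.1379, 0.2396]
tool_rot: [[0.995, -0.102, -0.001], [-0.102, -0.995, 0.0], [-0.001, -0.0, -1.0]]
ft_force: [0.3, -0.3, 0.0]
grip_width: -0.0002
```

```bash
python3 - <<'E'
from h import *
print(env.observe()["ft_force"])
for n in("scene","side"):
    c=cam(n);hsv=cv2.cvtColor(c[0],cv2.COLOR_BGR2HSV)
    red=cv2.inRange(hsv,(0,150,50),(6,255,255))|cv2.inRange(hsv,(172,150,50),(180,255,255))
    for q in cv2.findContours(red,cv2.RETR_EXTERNAL,cv2.CHAIN_APPROX_NONE)[0]:
        b=cv2.boundingRect(q)
        if cv2.contourArea(q)>8 and 280<b[0]<345 and b[1]>180: print(n,b,cv2.contourArea(q))
    cv2.imwrite(f"pics/{n}7.png",c[0])
E
```

```text
[ 0.25404508 -0.30475796  0.03834906]
scene (292, 205, 6, 17) 57.5
scene (330, 192, 10, 10) 51.0
```

The striker is caught: the force went to zero after backing off, and the peg stayed back at scene x=292. Next I'll lift and go over the trip bar.

Call:
step_arm --increments '[{"x": 0,"y": 0,"z": -2,"wx": 0,"wy": 0,"wz": 0,"gripper": 0},{"x": 0,"y": 0,"z": -4,"wx": 0,"wy": 0,"wz": 0,"gripper": 0},{"x": -2.4,"y": 3.9,"z": 0,"wx": 0,"wy": 0,"wz": 0,"gripper": 0},{"x": -2.4,"y": 3.9,"z": 0,"wx": 0,"wy": 0,"wz": 0,"gripper": 0},{"x": 0,"y": 0,"z": 2,"wx": 0,"wy": 0,"wz": 0,"gripper": 0},{"x": 0,"y": 0,"z": 2,"wx": 0,"wy": 0,"wz": 0,"gripper": 0},{"x": 0,"y": 0,"z": 0,"wx": 0,"wy": 0,"wz": 0,"gripper": 0},{"x": 0,"y": 0,"z": 0,"wx": 0,"wy": 0,"wz": 0,"gripper": 0}]'

```text
time_s: 18.25
position: [0.4886, 0.0653, 0.26]
tool_rot: [[0.995, -0.102, -0.0], [-0.102, -0.995, 0.0], [-0.0, -0.0, -1.0]]
ft_force: [0.4, -0.2, 1.3]
grip_width: -0.0
```

```bash
python3 - <<'E'
from h import *
def L(f): d=np.load(f);return (d["im"],d["K"],d["R"],d["t"])
a,b=L("w4.npz"),L("w6.npz")
for p,q in(((122,242),(68,223)),((156,242),(105,223)),((118,73),(67,45)),((153,72),(103,43))):
    print(*tri(ray(a,"wrist",(200+p[0]/2,20+p[1]/2)),ray(b,"wrist",(225+q[0]/2,q[1]/2))))
S=cam("scene");w=cam("side")
cv2.imwrite("pics/p8.png",np.hstack([cv2.resize(S[0][160:250,275:375],(440,396),interpolation=cv2.INTER_CUBIC),cv2.resize(w[0][190:260,290:360],(350,396),interpolation=cv2.INTER_CUBIC)]))
E
```

```text
[0.47542308 0.02566818 0.03658431] 0.00019226455835702271
[0.49112872 0.02342761 0.03456441] 0.00011983704160038402
[0.48327828 0.10451474 0.03503511] 0.00010107295674093868
[0.49936638 0.10216595 0.03708586] 0.0004487759854741551
```

View pics/p8.png

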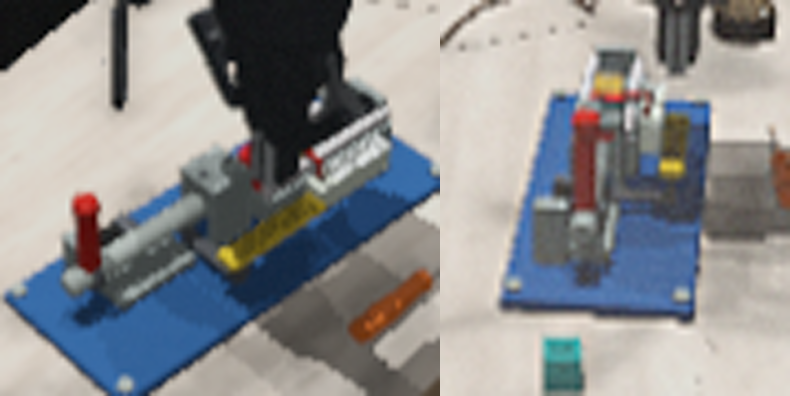

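The striker stays cocked, with the peg at crop (85,215). The fingertips are over the trip bar. The short-baseline height of about 36 mm is weak against the stated 45 mm, so I'll feel for contact on the way down.

Call:
step_arm --increments '[{"x": -0.1,"y": 0,"z": 1.5,"wx": 0,"wy": 0,"wz": 0,"gripper": 0},{"x": 0,"y": 0,"z": 1.5,"wx": 0,"wy": 0,"wz": 0,"gripper": 0},{"x": 0,"y": 0,"z": 0.5,"wx": 0,"wy": 0,"wz": 0,"gripper": 0},{"x": 0,"y": 0,"z": 0,"wx": 0,"wy": 0,"wz": 0,"gripper": 0}]'

```text
time_s: 18.75
position: [0.4876, 0.0654, 0.2248]
tool_rot: [[0.995, -0.102, -0.0], [-0.102, -0.995, 0.0], [-0.0, -0.0, -1.0]]
ft_force: [0.2, 0.4, 0.3]
grip_width: -0.0002
```

Call:
step_arm --increments '[{"x": 0,"y": 0,"z": 0.3,"wx": 0,"wy": 0,"wz": 0,"gripper": 0},{"x": 0,"y": 0,"z": 0.3,"wx": 0,"wy": 0,"wz": 0,"gripper": 0},{"x": 0,"y": 0,"z": 0,"wx": 0,"wy": 0,"wz": 0,"gripper": 0}]'

```text
time_s: 19.05
position: [0.4874, 0.0653, 0.2188]
tool_rot: [[0.995, -0.102, 0.0], [-0.102, -0.995, -0.0], [0.0, -0.0, -1.0]]
ft_force: [-0.3, -0.1, 1.0]
grip_width: -0.0
```

Call:
step_arm --increments '[{"x": 0,"y": 0,"z": 0.2,"wx": 0,"wy": 0,"wz": 0,"gripper": 0},{"x": 0,"y": 0,"z": 0.2,"wx": 0,"wy": 0,"wz": 0,"gripper": 0},{"x": 0,"y": 0,"z": 0,"wx": 0,"wy": 0,"wz": 0,"gripper": 0}]'

```text
time_s: 19.35
position: [0.4875, 0.0652, 0.2147]
tool_rot: [[0.995, -0.102, 0.0], [-0.102, -0.995, 0.0], [0.0, -0.0, -1.0]]
ft_force: [-0.7, 1.2, 4.2]
grip_width: -0.0
```

Contact at roughly 0.217–0.218, consistent with the 45 mm top. I'll press on in small steps.

Call:
step_arm --increments '[{"x": 0,"y": 0,"z": 0.15,"wx": 0,"wy": 0,"wz": 0,"gripper": 0},{"x": 0,"y": 0,"z": 0.15,"wx": 0,"wy": 0,"wz": 0,"gripper": 0},{"x": 0,"y": 0,"z": 0,"wx": 0,"wy": 0,"wz": 0,"gripper": 0}]'

```text
time_s: 19.65
position: [0.4875, 0.0653, 0.2117]
tool_rot: [[0.995, -0.102, 0.0], [-0.102, -0.995, 0.0], [0.0, -0.0, -1.0]]
ft_force: [-0.5, 0.3, 3.6]
grip_width: -0.0003
```

Call:
step_arm --increments '[{"x": 0,"y": 0,"z": 0.1,"wx": 0,"wy": 0,"wz": 0,"gripper": 0},{"x": 0,"y": 0,"z": 0.1,"wx": 0,"wy": 0,"wz": 0,"gripper": 0},{"x": 0,"y": 0,"z": 0,"wx": 0,"wy": 0,"wz": 0,"gripper": 0}]'

```text
time_s: 19.95
position: [0.4875, 0.0653, 0.2097]
tool_rot: [[0.995, -0.102, 0.0], [-0.102, -0.995, 0.0], [0.0, -0.0, -1.0]]
ft_force: [-1.2, 1.3, 5.8]
grip_width: -0.0001
```

```bash
cat > pk.py <<'E'
from h import *
c=cam("scene");hsv=cv2.cvtColor(c[0],cv2.COLOR_BGR2HSV)
red=cv2.inRange(hsv,(0,150,50),(6,255,255))|cv2.inRange(hsv,(172,150,50),(180,255,255))
for q in cv2.findContours(red,cv2.RETR_EXTERNAL,cv2.CHAIN_APPROX_NONE)[0]:
    b=cv2.boundingRect(q)
    if cv2.contourArea(q)>8 and 280<b[0]<370 and b[1]>170: print(b,cv2.contourArea(q))
E
python3 pk.py
```

```text
(303, 198, 5, 17) 50.0
```

Fired: the peg is back at x=303. I'll lift away, move the camera over and check.

Call:
step_arm --increments '[{"x": 0,"y": 0,"z": -1,"wx": 0,"wy": 0,"wz": 0,"gripper": 0},{"x": 0,"y": 0,"z": -3,"wx": 0,"wy": 0,"wz": 0,"gripper": 0},{"x": 0,"y": 0,"z": -4,"wx": 0,"wy": 0,"wz": 0,"gripper": 0},{"x": 0,"y": 0,"z": -4,"wx": 0,"wy": 0,"wz": 0,"gripper": 0},{"x": 0.5,"y": 4,"z": 0,"wx": 0,"wy": 0,"wz": 0,"gripper": 0},{"x": 1,"y": 4,"z": 0,"wx": 0,"wy": 0,"wz": 0,"gripper": 0},{"x": 1,"y": 4,"z": 0,"wx": 0,"wy": 0,"wz": 0,"gripper": 0},{"x": 0,"y": 0,"z": 0,"wx": 0,"wy": 0,"wz": 0,"gripper": 0},{"x": 0,"y": 0,"z": 0,"wx": 0,"wy": 0,"wz": 0,"gripper": 0}]'

```text
time_s: 20.9
position: [0.4999, -0.0573, 0.3297]
tool_rot: [[0.995, -0.104, -0.001], [-0.104, -0.995, 0.0], [-0.001, -0.0, -1.0]]
ft_force: [0.1, 0.3, 0.3]
grip_width: -0.0
```

```bash
python3 pk.py; python3 - <<'E'
from h import *
o=env.observe();print(o["position"],o["ft_force"],o["time_s"])
w=cam("wrist");np.savez("w9.npz",im=w[0],K=w[1],R=w[2],t=w[3])
cv2.imwrite("pics/w9.png",cv2.resize(w[0][0:230,225:425],None,fx=2,fy=2,interpolation=cv2.INTER_CUBIC))
E
```

```text
(303, 198, 5, 17) 50.0
(337, 186, 11, 11) 60.5
[ 0.49979437 -0.05644855  0.32972564] [-0.1333244   0.39645716 -0.91467006] 20.95
```

View pics/w9.png

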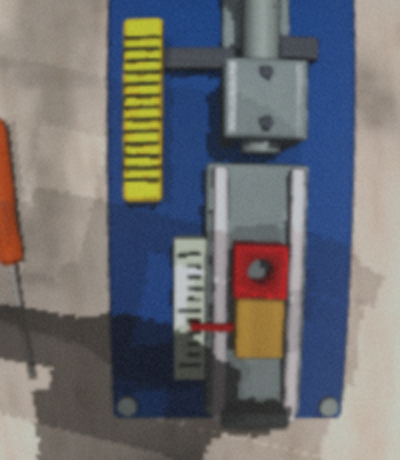

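The cube still lies flat in the channel at (262,270), the anvil (235-283, 300-357) is driven well along, and the striker is at rest. I'll hand in.

```bash
python3 - <<'E'
from h import *
d=np.load("w9.npz");c=(d["im"],d["K"],d["R"],d["t"])
p=onz(c,"wrist",(225+259/2,300/2),.052);print("anvil front at tester x",((p[:2]-[.5328,.0255])@[-.1012,-.9949]).round(4))
print(env.close_job())
E
```

```text
anvil front at tester x 0.0452
the job is handed in; nothing more can be done
None
```

The shot was fired and the job is handed in, at about 21 s on the robot's clock.

- **Cube:** I laid the red cube flat in the nest, released it, and checked it in a wrist picture.
- **Striker:** I pushed the peg back with closed fingers. The resistance bump came at about 27 to 32 mm of draw and I stopped at about 39 mm. The pull there was about 10 N, what the spring alone gives, so the buffer was not felt. I backed off until the force reached zero, and the peg stayed cocked.
- **Shot:** Pressing the trip bar with about 6 N released the striker, and it returned to rest.

**Last checks:** The anvil's face is at tester x ≈ 45 mm, so it was driven about 30 mm against the 12 mm needed. The cube lies flat behind it, the trip bar looks sprung up again, and the arm touches nothing.

**Disagreement:** The two-view height of the trip bar came out at 36 mm against the stated 45 mm, because the two camera positions were close together. Contact on the way down agreed with 45 mm.

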